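Lay out the coupling parts between the two shaft hubs

TASK

Lay out the shaft coupling in assembly order on the three black pads between the two grey hubs: the bearing in the middle of the pad next to the square-based hub, the hexagon nut in the middle of the pad next to the round-based hub, and the sleeve standing upright in the middle of the pad between those two. Set the end cap centred on top of the sleeve, boss up, and leave everything lying flat, released and still.

Things in the scene. Friction and masses are not known exactly. Their poses are not given: they have to be found in the camera images.
- bearing: Ball bearing, a flat steel disc with a black seal ring and a black-looking centre: 52 mm diameter, 16 mm high, about 0.13 kg (treat as solid; grip across the outside). Loose; starts upright on the worktop (z = 0), on the robot's side of the plywood board. Origin: centre of its underside; z up. 
- nut: Large dark hexagon nut, 41 mm across flats, 47 mm across corners, 23 mm high, about 0.15 kg. Its own x axis is normal to a pair of flats (and so are the directions 60 and 120 degrees from it). Loose; starts upright on the worktop (z = 0), on the robot's side of the plywood board. Origin: centre of its underside; z up. 
- sleeve: Plain steel tube standing on end: 42 mm outside and 28 mm inside diameter, 45 mm high, about 0.27 kg. Loose; starts upright on the worktop (z = 0), on the robot's side of the plywood board. Origin: centre of its underside; z up. 
- cap: Aluminium end cap: a round flange 50 mm in diameter and 8 mm thick with four small bolt heads, and on it a central round boss 28 mm in diameter, 16 mm high (24 mm high in all), about 0.12 kg. Flat underside; grip by the boss. Loose; starts upright on the worktop (z = 0), on the robot's side of the plywood board. Origin: centre of its underside; z up. 
- pad_left: Black rubber pad at the robot's left (+y) end of the row. Fixed. Origin: centre of its underside, 4 mm above the worktop; its top is 3 mm above the origin, so 7 mm above the worktop. All three pads are alike, 70 mm square, and lie about 85 mm apart (centre to centre) roughly in a row, on a 4 mm plywood board 120 x 440 mm. 
- pad_mid: Black rubber pad in the middle of the row. Fixed. Origin: centre of its underside, 4 mm above the worktop; its top is 3 mm above the origin, so 7 mm above the worktop. All three pads are alike, 70 mm square, and lie about 85 mm apart (centre to centre) roughly in a row, on a 4 mm plywood board 120 x 440 mm. 
- pad_right: Black rubber pad at the robot's right (-y) end of the row. Fixed. Origin: centre of its underside, 4 mm above the worktop; its top is 3 mm above the origin, so 7 mm above the worktop. All three pads are alike, 70 mm square, and lie about 85 mm apart (centre to centre) roughly in a row, on a 4 mm plywood board 120 x 440 mm. 
- hub_square: Grey shaft hub with a square base 66 x 66 x 12 mm and an upright round steel stub shaft. Fixed at one end of the row of pads, about 90 mm from the centre of the nearest pad; which of the two hubs is at which end changes. Origin: centre of its underside, 4 mm above the worktop. Top of the stub is 55 mm above the origin; stub diameter 26 mm.
- hub_round: Grey shaft hub with a round base 72 mm in diameter, 12 mm thick, and an upright round steel stub shaft. Fixed at one end of the row of pads, about 90 mm from the centre of the nearest pad; which of the two hubs is at which end changes. Origin: centre of its underside, 4 mm above the worktop. Top of the stub is 55 mm above the origin; stub diameter 26 mm.
Things that resemble listed ones, but are neither listed nor needed, are in the scene too. Of the things that look like the sleeve, take the one that is nearest to the robot's base at the start.

How it is judged:
By the outcome, as a careful person would: the job done as asked, in the order asked, and still so for the second after the job is handed in, with the robot touching nothing.
It also fails if it takes over 93 s, if anything falls off the work surface, if the arm or the gripper's body presses on something with over 40 N, if the wrist force passes 120 N, or if a joint passes its speed limit or range.

ROBOT

A 6-joint arm with a two-finger parallel gripper is mounted at the origin on the work surface. World frame = base frame: x ahead of the robot, y to its left, z up, the work surface at z = 0. Lengths are in m, angles in rad, forces in N, time in s.
With the tool pointing down it reaches from about 0.225 to 0.725 m from the base axis. Payload 3.1 kg.
Tool frame: the origin (TCP) lies on the centre line of the jaws, within the pads' length; the fingertips stand 17 mm ahead of it and the grasp point (between the pads) lies 2 mm behind it (ctrl.tip_reach is the distance from the TCP to the fingertips, in m); z points along the fingers, y is the line along which they close (so a half turn about z gives the same grasp; the last joint's range is limited). The gripper opens to 85 mm and grips with 20 to 120 N. Pads are 22 mm wide; open, the fingers measure 114 mm over their backs; the gripper's body (76 mm by 85 mm) begins 54 mm behind the grasp point. The pads swing forward as they close: fully open they stand 13 mm farther back than shut.
Start: joints at [1.169, 0.048, 0.099, 1.622, 0, 1.443], TCP at [0.142, 0.505, 0.248] pointing down, gripper open.
Joint ranges: [-2.91, 2.91], [-0.99, 1.94], [-1.21, 1.42], [-2.12, 2.29], [-1.49, 1.47], [-3.14, 3.14]. Speed limits (rad/s): [2.79, 2.79, 3.14, 3.14, 3.14, 3.14].

INTERFACE

Orientations are given as a unit quaternion [w, x, y, z].
In Python, from workcell import telemetry, cams, sign_off, ctrl gives the robot as it stands.
- The arm moves only by the shell command python3 -m jog 'ROWS' [OPENING] [FORCE]. ROWS is JSON, a list of rows, each a list of 2 entries, a list of its own where there are three numbers: the shift along the tool's x, y, z as a fraction of full scale, then the turn about the tool's z as a fraction of full scale. A call has 1 to 10 rows; each row is the pose to reach, as a shift and turn from the pose commanded when the call began, along the tool's axes at that moment, turning the shorter way round; what a row does not reach only later rows make up. Full scale, the value 1, is 15 cm for a shift and 360 degrees for a turn. A row lasts 1/10 s, in which the tool goes at most 50 mm and 8.59 degrees, less where a joint would pass 70% of its speed; a pose out of reach is approached as far as the arm can. A call with a number of a shift or a turn outside -1 to 1 is refused whole. A call with a gripper value outside its range is refused whole. OPENING is the closure, from 0 (fully open) to 1 (shut), set as the call begins (- or left out, the last holds). The fingers move at their own pace and stop on an object; FORCE is the grip in N (left out, the last holds). Time passes only in rows, so rows that repeat a pose let the fingers close. It gives the time, the measured TCP pose, the force, the opening and the grip force at its end, in the units of the state.
- telemetry.sense(): the state, without advancing time (a new reading comes with each control period).
- cams.snapshot(name): name is "scene" or "top" or "wrist"; returns a dict with "image" (384x512x3 uint8, red, green, blue), "z_map" (384x512 float32, m along the optical axis (not along the pixel's ray), 0 where there is no reading), "vertical_fov" (degrees; the focal length in pixels is half the picture's height over the tangent of half this angle, whatever the lens; pixels are square), "cx", "cy" (the principal point, pixels), "k1" (the pictures are not rectified: a ray, as slopes to the right and down, at radius r is drawn at 1 + k1 r^2 times it, then the intrinsics apply), "R" (3x3) and "t" (3): a world point X has camera coordinates R X + t; the wrist camera has in their place "T_tool_cam" (4x4, takes a point from camera to tool coordinates, whose origin is the TCP and whose axes are the flange's). Camera axes: x right, y down, z forward; pixel columns grow to the right and rows downward; lengths in m; the calibration is good to about 2 mm. A picture is of the moment at which its call begins: read the wrist's pose just before it.
- sign_off(): hands the job in; it is judged then, once.
The state is a dict: "t": time; "q": joint angles; "joint_velocities": joint speeds; "joint_efforts": joint torques, N m; "eef_pos": TCP position; "ee_rot": TCP orientation; "force": force on the tool from outside, world axes, zero at the start; "ft_torque": the same for the moment, N m; "finger_gap": finger opening in m; "grasp_force": force on a finger pad.
Only numpy, scipy, OpenCV 4.12 (cv2) and the standard library are available. Lean on these libraries where they do the work, as an engineer would, in place of code of your own. Each camera call takes 0.05 s, during which the arm holds its last target. There are 200 camera calls.

## Working session

There is one attempt and no reset: what is moved stays moved. The work goes in short steps, Python scripts to look and compute and a shell command to move; the robot and the scene stay as the last step left them, time stands still between calls to the robot, and variables do not carry over. Pictures are saved under pics/ and viewed, at most 14 in all, crops included, and the job is handed in when it is done.

```bash
mkdir -p pics; cat > h.py <<'E'
import numpy as np, cv2
from workcell import telemetry, cams
def K(s):
    f=s["image"].shape[0]/2/np.tan(np.radians(s["vertical_fov"])/2)
    return np.array([[f,0,s["cx"]],[0,f,s["cy"]],[0,0,1.]])
def pose(s,st=None):  # camera->world
    if "R" in s: R=np.array(s["R"]);return R.T,-R.T@np.array(s["t"])
    from scipy.spatial.transform import Rotation as Ro
    w,x,y,z=st["ee_rot"];Rt=Ro.from_quat([x,y,z,w]).as_matrix();T=np.array(s["T_tool_cam"])
    return Rt@T[:3,:3],Rt@T[:3,3]+np.array(st["eef_pos"])
def rays(s,px):
    px=np.atleast_2d(px).astype(float);k=K(s)
    d=np.c_[(px[:,0]-k[0,2])/k[0,0],(px[:,1]-k[1,2])/k[1,1]];u=d.copy()
    for _ in range(20): u=d/(1+s["k1"]*(u**2).sum(1))[:,None]
    return np.c_[u,np.ones(len(u))]
def onplane(s,px,z,st=None):
    R,c=pose(s,st);d=rays(s,px)@R.T
    return c+d*((z-c[2])/d[:,2])[:,None]
def cloud(s,st=None):
    h,w=s["z_map"].shape;v,u=np.mgrid[:h,:w]
    R,c=pose(s,st);return ((rays(s,np.c_[u.ravel(),v.ravel()])*s["z_map"].reshape(-1,1))@R.T+c).reshape(h,w,3)
def save(n,im,sc=1): cv2.imwrite("pics/"+n,cv2.resize(im[...,::-1],None,fx=sc,fy=sc,interpolation=cv2.INTER_CUBIC))
E
python3 - <<'E'
from h import *
import pickle
st=telemetry.sense();print(st)
for n in("top","scene"):
    s=cams.snapshot(n);save(n+"0.png",s["image"],1.5);pickle.dump(s,open(n+"0.pkl","wb"))
    print(n,s["k1"],s["cx"],s["cy"],s["vertical_fov"],pose(s)[1])
E
```

```text
{'t': 0.0, 'q': array([1.16917467e+00, 4.87455471e-02, 9.75855326e-02, 1.62203075e+00,
       3.28686451e-05, 1.44302019e+00]), 'joint_velocities': array([-0.00063087, -0.00084901,  0.00029837,  0.00015825,  0.00146324,
        0.000217  ]), 'joint_efforts': array([-1.51283639e-03, -3.38791823e+01,  3.20009601e+01,  2.06957676e-02,
       -2.53201551e-04,  5.50207687e-06]), 'eef_pos': array([0.14173842, 0.50489656, 0.24711369]), 'ee_rot': array([-3.29076845e-04,  1.36495248e-01,  9.90640002e-01, -1.15122225e-03]), 'force': array([-0.37972828, -0.16568979,  0.08474627]), 'ft_torque': array([ 0.00190838, -0.03047048,  0.04223411]), 'grasp_force': 0.0, 'finger_gap': 0.0853900091126448}
top -0.13600867702143923 256.53182896035713 191.26163578196056 43.833701965873644 [0.39579521 0.0296557  1.16217856]
scene -0.016147184066410584 255.8687346102505 198.63980038959167 54.56175009364688 [ 1.12366608 -0.01242072  0.83416588]
```

View pics/top0.png

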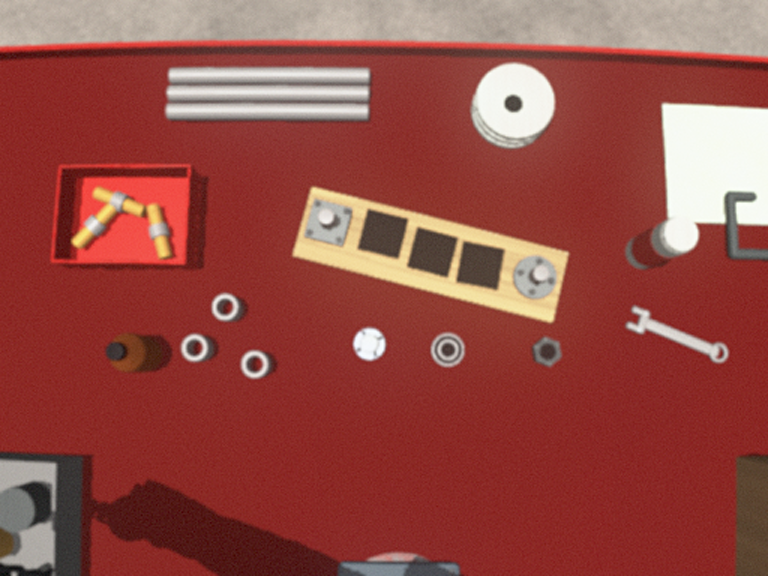

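View pics/scene0.png

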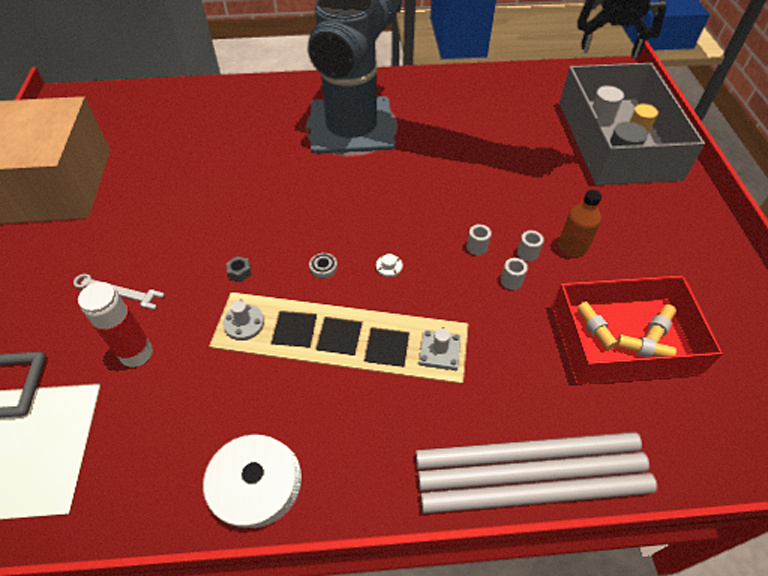

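Top view (1.5x pixels): square hub at (327,222), round hub at (536,276), so the left pad is next to the square hub. The cap is at (369,344), the bearing at (447,350) and the nut at (547,351). There are three sleeve look-alikes at (227,307), (197,348) and (256,364). The one at (256,364) looks nearest to the base. I'll measure them.

```bash
cat > m.py <<'E'
from h import *
import pickle
s=pickle.load(open("top0.pkl","rb"));im=s["image"];C=cloud(s)
c=pickle.load(open("scene0.pkl","rb"));Cs=cloud(c)
hsv=cv2.cvtColor(im,cv2.COLOR_RGB2HSV);hs=cv2.cvtColor(c["image"],cv2.COLOR_RGB2HSV)
def red(h):return ((h[...,0]<8)|(h[...,0]>172))&(h[...,1]>150)
# top: foreground=not red
fg=(~red(hsv)).astype(np.uint8)
H=dict(cap=.008,bearing=.016,nut=.023,s1=.045,s2=.045,s3=.045)
P=dict(cap=(369,344),bearing=(447,350),nut=(547,351),s1=(227,307),s2=(197,348),s3=(256,364))
for n,p in P.items():
    u,v=int(p[0]/1.5),int(p[1]/1.5)
    Z=C[v-14:v+15,u-14:u+15];hh=Z[...,2]
    m=(hh>0.6*H[n])&(hh<H[n]*1.4+.02)
    pts=Z[m];b=pts[:,:2]
    x0,x1=np.percentile(b,1,0),np.percentile(b,99,0)
    print(n,"top depth: ctr",((x0+x1)/2).round(4),"size",(x1-x0).round(4),"zmed",np.median(pts[:,2]).round(4),np.percentile(pts[:,2],97).round(4),"table",np.median(hh[hh<.006]).round(4), "dist",np.hypot(*((x0+x1)/2)).round(3))
    # colour, top
    w=fg[v-16:v+17,u-16:u+17].copy();k,l,stt,ce=cv2.connectedComponentsWithStats(w);
    cs,_=cv2.findContours((l==1+np.argmax(stt[1:,4])).astype(np.uint8),0,1);q=max(cs,key=cv2.contourArea)[:,0]+[u-16,v-16]
    (a,r)=cv2.minEnclosingCircle(q.astype(np.float32));print("   colour circle px",a,r,"->",onplane(s,a,H[n])[0].round(4))
    d=Cs[...,:2]-(x0+x1)/2;m=(np.hypot(d[...,0],d[...,1])<.04)&(Cs[...,2]>.75*H[n])&(Cs[...,2]<.07);b=Cs[m]
    x0,x1=np.percentile(b[:,:2],1,0),np.percentile(b[:,:2],99,0);print("   scene ctr",((x0+x1)/2).round(4),(x1-x0).round(4),np.percentile(b[:,2],97).round(4))
def pads(s,tag,pp,sc=1.5):
    g=s["image"].max(2)
    for n,p in pp.items():
        m=(g<75).astype(np.uint8);k,l=cv2.connectedComponents(m);u,v=int(p[0]/sc),int(p[1]/sc)
        cs,_=cv2.findContours((l==l[v,u]).astype(np.uint8),0,1);q=max(cs,key=cv2.contourArea)[:,0]
        W=onplane(s,q,.007)[:,:2];r=cv2.minAreaRect(W.astype(np.float32));M=cv2.moments(W.astype(np.float32).reshape(-1,1,2));print(tag,n,np.round(r[0],4),np.round(r[1],4),round(r[2],1),"centroid",round(M["m10"]/M["m00"],4),round(M["m01"]/M["m00"],4))
pads(s,"top",dict(L=(383,233),M=(432,252),R=(481,266)))
pads(c,"scene",dict(L=(386,348),M=(340,336),R=(294,329)))
for n,p in dict(sq=(327,222),rd=(536,276)).items():
    print(n,onplane(s,np.array(p)/1.5,.016)[0].round(3))
E
python3 m.py
python3 - <<'E'
import sys;sys.path.insert(0,'.')
import pickle;from h import *
s=pickle.load(open("top0.pkl","rb"));import os;os.chdir('.')
save("crop1.png",s["image"][190:265,115:385],2.9)
E
```

```text
cap top depth: ctr [0.4435 0.0507] size [0.0485 0.0504] zmed 0.0101 0.027 table 0.0008 dist 0.446
   colour circle px (245.9213409423828, 228.7415771484375) 11.924254417419434 -> [0.4441 0.0499 0.008 ]
   scene ctr [0.4453 0.0511] [0.0413 0.0449] 0.027
bearing top depth: ctr [ 0.4353 -0.0756] size [0.0481 0.0482] zmed 0.0163 0.0203 table 0.0007 dist 0.442
   colour circle px (298.1000061035156, 232.6999969482422) 12.332977294921875 -> [ 0.4359 -0.0756  0.016 ]
   scene ctr [ 0.4351 -0.0745] [0.0489 0.0483] 0.0192
nut top depth: ctr [ 0.4354 -0.2345] size [0.0408 0.0426] zmed 0.0232 0.0281 table 0.0009 dist 0.495
   colour circle px (364.1994934082031, 233.9300537109375) 10.612095832824707 -> [ 0.4344 -0.2344  0.023 ]
   scene ctr [ 0.4331 -0.2322] [0.0433 0.0369] 0.0262
s1 top depth: ctr [0.4959 0.2766] size [0.0402 0.0395] zmed 0.0442 0.0485 table 0.0004 dist 0.568
   colour circle px (151.56451416015625, 204.72579956054688) 11.6926851272583 -> [0.4954 0.2733 0.045 ]
   scene ctr [0.4962 0.2787] [0.0397 0.0387] 0.0475
s2 top depth: ctr [0.4322 0.3232] size [0.0383 0.0388] zmed 0.043
[... 172 characters left out ...]
484
s3 top depth: ctr [0.4074 0.2282] size [0.0353 0.039 ] zmed 0.0446 0.0486 table 0.0005 dist 0.467
   colour circle px (170.72727966308594, 242.5) 11.283904075622559 -> [0.4074 0.2247 0.045 ]
   scene ctr [0.4069 0.2288] [0.0393 0.0393] 0.0477
top L [0.5603 0.0254] [1.0172 1.4142] 1.0 centroid 0.5782 0.0135
top M [0.5603 0.0254] [1.0172 1.4142] 1.0 centroid 0.5782 0.0135
top R [0.5603 0.0254] [1.0172 1.4142] 1.0 centroid 0.5782 0.0135
scene L [0.6239 0.0332] [0.0673 0.0673] 76.8 centroid 0.6239 0.0329
scene M [ 0.5945 -0.0484] [0.0672 0.0676] 76.0 centroid 0.5946 -0.0483
scene R [ 0.5737 -0.1268] [0.0672 0.0678] 78.7 centroid 0.5737 -0.1268
sq [0.64  0.121 0.016]
rd [ 0.556 -0.22   0.016]
```

View pics/crop1.png

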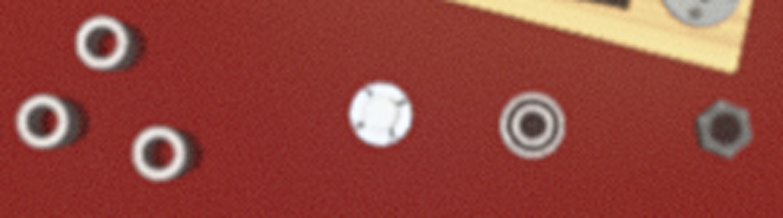

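The enlarged crop shows three identical tubes. In top-view pixels they are at (227,307) at 0.568 m, (197,348) at 0.540 m and (256,364) at 0.467 m from the base. The last one, at world (0.407, 0.228), is the nearest, so it's the sleeve. I'll place everything with the jaw line across the row (tool y at about 163°).

```bash
cat > go.py <<'E'
# usage: go.py x y z [yaw_deg of tool y]: shift fractions to go there from the measured pose
import sys;from h import *;from scipy.spatial.transform import Rotation as Ro
st=telemetry.sense();w,x,y,z=st["ee_rot"];R=Ro.from_quat([x,y,z,w]).as_matrix()
yaw=np.degrees(np.arctan2(R[1,1],R[0,1]));a=list(map(float,sys.argv[1:]))
print("t",round(st["t"],2),"pos",st["eef_pos"].round(4),"yaw",yaw.round(2),"tilt",R[2,2].round(4),"gap",round(st["finger_gap"],4),"gf",round(float(st["grasp_force"]),1))
if a: print("frac",(R.T@(np.array(a[:3])-st["eef_pos"])/.15).round(3), "turn",round(-((a[3]-yaw+180)%360-180)/360,4) if len(a)>3 else "")
E
python3 -m jog '[[[-0.73,-0.8,0],-0.05],[[-0.73,-0.8,0],-0.1],[[-0.73,-0.8,0],-0.1],[[-0.73,-0.8,0],-0.2464],[[-0.73,-0.8,0],-0.2464],[[-0.73,-0.8,0],-0.2464],[[-0.73,-0.8,0],-0.2464],[[-0.73,-0.8,0],-0.2464],[[-0.73,-0.8,0],-0.2464],[[-0.73,-0.8,0],-0.2464]]' 0 40
python3 go.py 0.4355 -0.0755 0.2 163
```

```text
t: 1.1
eef_pos: [0.2147, 0.36, 0.2477]
ee_rot: [-0.001, -0.563, 0.826, -0.0]
force: [0.3, -0.4, 0.1]
finger_gap: 0.0858
grasp_force: 0.0
t 1.1 pos [0.2147 0.36   0.2477] yaw 158.58 tilt -1.0 gap 0.0858 gf 0.0
frac [ 2.165 -2.431  0.32 ] turn -0.0123
```

```bash

python3 -m jog '[[[0.72,-0.81,0],-0.0123],[[0.72,-0.81,0],-0.0123],[[0.72,-0.81,0],-0.0123],[[0.72,-0.81,0],-0.0123]]' >/dev/null
python3 -m jog '[[[0.78,-0.75,0],0],[[0.78,-0.75,0],0],[[0.78,-0.75,0],0],[[0.78,-0.75,0],0]]' >/dev/null
python3 -m jog '[[[0.75,-0.75,0.2],0],[[0.75,-0.75,0.2],0],[[0.75,-0.75,0.2],0],[[0.75,-0.75,0.2],0],[[0.75,-0.75,0.2],0],[[0.75,-0.75,0.2],0]]'
python3 go.py 0.4355 -0.0755 0.2 163
python3 - <<'E'
from h import *
import pickle
st=telemetry.sense();s=cams.snapshot("wrist");save("w1.png",s["image"],1.2);pickle.dump((st,s),open("w1.pkl","wb"));print(np.round(s["T_tool_cam"],3),s["vertical_fov"])
E
```

```text
t: 2.5
eef_pos: [0.4334, -0.0704, 0.2182]
ee_rot: [-0.0, -0.592, 0.806, 0.001]
force: [0.8, 1.1, -0.3]
finger_gap: 0.0855
grasp_force: 0.0
t 2.5 pos [ 0.4334 -0.0704  0.2182] yaw 162.66 tilt -1.0 gap 0.0855 gf 0.0
frac [ 0.029 -0.024  0.121] turn -0.0009
[[ 0.    -0.945 -0.327  0.085]
 [ 1.     0.     0.    -0.001]
 [ 0.    -0.327  0.945 -0.126]
 [ 0.     0.     0.     1.   ]] 65.17864438664971
```

View pics/w1.png

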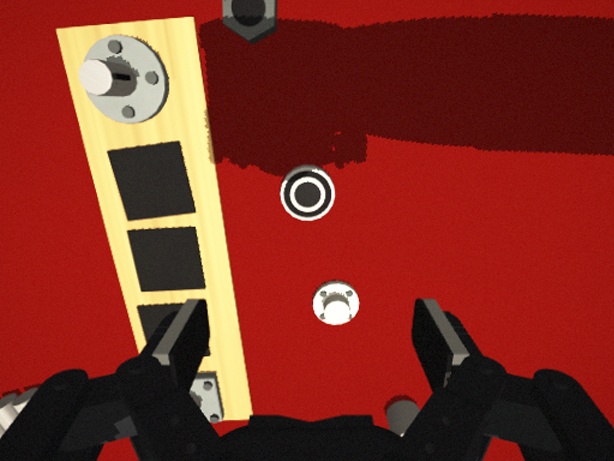

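Wrist view (1.2x pixels): bearing at (307,193), cap (335,303), pads (152,180), (167,258) and (172,335, partly hidden), round hub (120,78), and part of the nut at (250,15). I'll measure these from the picture.

```bash
cat > meas.py <<'E'
from h import *
def comp(mask,p):
    k,l=cv2.connectedComponents(mask.astype(np.uint8));cs,_=cv2.findContours((l==l[p[1],p[0]]).astype(np.uint8),0,1)
    return max(cs,key=cv2.contourArea)[:,0]
def disc(s,st,p,z,win=40):
    """centre & radius of non-red blob around p on plane z"""
    h=cv2.cvtColor(s["image"],cv2.COLOR_RGB2HSV);m=~(((h[...,0]<9)|(h[...,0]>170))&(h[...,1]>130))
    w=np.zeros_like(m);w[max(0,p[1]-win):p[1]+win,max(0,p[0]-win):p[0]+win]=1
    m=cv2.morphologyEx((m&w).astype(np.uint8),cv2.MORPH_CLOSE,np.ones((5,5)))
    W=onplane(s,comp(m,p),z,st)[:,:2]
    A=np.c_[2*W,np.ones(len(W))];x=np.linalg.lstsq(A,(W**2).sum(1),rcond=None)[0]
    return W,x[:2].round(4),round(float(np.sqrt(x[2]+x[:2]@x[:2])),4)
def pad(s,st,p,th=70):
    W=onplane(s,comp(s["image"].max(2)<th,p),.007,st)[:,:2].astype(np.float32)
    r=cv2.minAreaRect(W);return np.round(r[0],4),np.round(r[1],4),round(r[2],1)
E
python3 - <<'E'
from meas import *
import pickle
st,s=pickle.load(open("w1.pkl","rb"));q=lambda u,v:(int(u/1.2),int(v/1.2))
print("px",s["image"][q(152,180)[::-1]],s["image"][q(152,150)[::-1]])
for n,p,z in(("bearing",(307,193),.016),("cap",(335,310),.008)):
    W,c,r=disc(s,st,q(*p),z);print(n,c,r,np.ptp(W,axis=0).round(4))
for p in((152,180),(167,258)): print("pad",pad(s,st,q(*p)))
t=pickle.load(open("top0.pkl","rb"))
for p in((383,233),(432,252),(481,266)):
    for th in(60,75,90):
        try:print("top",th,t["image"][int(p[1]/1.5),int(p[0]/1.5)],pad(t,None,(int(p[0]/1.5),int(p[1]/1.5)),th))
        except Exception as e:print(e)
E
```

```text
px [47 45 38] [48 44 43]
bearing [ 0.4354 -0.0761] 0.0259 [0.0516 0.0533]
cap [0.4435 0.0494] 0.0255 [0.0495 0.0539]
pad (array([ 0.574 , -0.1288]), array([0.0683, 0.0691]), 79.8)
pad (array([ 0.5947, -0.0501]), array([0.0688, 0.0684]), 75.8)
top 60 [81 63 57] (array([0.5603, 0.0254]), array([1.0172, 1.4142]), 1.0)
top 75 [81 63 57] (array([0.5603, 0.0254]), array([1.0172, 1.4142]), 1.0)
top 90 [81 63 57] (array([0.6247, 0.0304]), array([0.0641, 0.063 ]), 77.2)
top 60 [83 64 55] (array([0.5603, 0.0254]), array([1.0172, 1.4142]), 1.0)
top 75 [83 64 55] (array([0.5603, 0.0254]), array([1.0172, 1.4142]), 1.0)
top 90 [83 64 55] (array([ 0.5956, -0.0505]), array([0.0632, 0.0625]), 75.2)
top 60 [83 68 61] (array([0.5603, 0.0254]), array([1.0172, 1.4142]), 1.0)
top 75 [83 68 61] (array([0.5603, 0.0254]), array([1.0172, 1.4142]), 1.0)
top 90 [83 68 61] (array([ 0.5748, -0.1291]), array([0.0631, 0.0621]), 79.5)
```

```bash
python3 -c "
from workcell import ctrl;print(ctrl.tip_reach)"
python3 go.py 0.4353 -0.0758 0.1 163
python3 -m jog '[[[0.029,-0.022,0.4],-0.001],[[0.029,-0.022,0.79],-0.001],[[0.029,-0.022,0.79],-0.001],[[0.029,-0.022,0.79],-0.001],[[0.029,-0.022,0.79],-0.001]]'
python3 go.py 0.4353 -0.0758 0.019 163
```

```text
0.017
t 2.55 pos [ 0.4335 -0.07    0.2186] yaw 162.73 tilt -1.0 gap 0.085 gf 0.0
frac [ 0.034 -0.023  0.79 ] turn -0.0008
t: 3.05
eef_pos: [0.4361, -0.0753, 0.1009]
ee_rot: [0.0, -0.596, 0.803, -0.0]
force: [0.8, -0.2, 1.2]
finger_gap: 0.0857
grasp_force: 0.0
t 3.05 pos [ 0.4361 -0.0753  0.1009] yaw 163.13 tilt -1.0 gap 0.0857 gf 0.0
frac [0.005 0.005 0.546] turn 0.0004
```

```bash

python3 -m jog '[[[0.003,0.003,0.25],0],[[0.003,0.003,0.45],0],[[0.003,0.003,0.53],0],[[0.003,0.003,0.53],0],[[0.003,0.003,0.53],0]]'
python3 -m jog '[[[0,0,0],0],[[0,0,0],0],[[0,0,0],0],[[0,0,0],0],[[0,0,0],0],[[0,0,0],0],[[0,0,0],0]]' 1 40
python3 go.py
```

```text
t: 3.55
eef_pos: [0.437, -0.077, 0.0225]
ee_rot: [0.001, -0.595, 0.804, -0.001]
force: [0.4, 0.1, 0.9]
finger_gap: 0.0852
grasp_force: 0.0
t: 4.25
eef_pos: [0.4364, -0.077, 0.0222]
ee_rot: [0.001, -0.595, 0.804, -0.001]
force: [-1.5, -0.0, 6.1]
finger_gap: 0.0498
grasp_force: 40.4
t 4.25 pos [ 0.4364 -0.077   0.0222] yaw 163.01 tilt -1.0 gap 0.0498 gf 40.4
```

```bash

python3 -m jog '[[[0,0,-0.1],0],[[0,0,-0.35],0],[[0,0,-0.5],0],[[0,0,-0.5],0],[[0,0,-0.5],0]]'
python3 - <<'E'
from h import *
s=cams.snapshot("wrist");save("w2.png",s["image"],1)
E
```

```text
t: 4.75
eef_pos: [0.4357, -0.0768, 0.0956]
ee_rot: [0.0, -0.595, 0.804, -0.0]
force: [-0.3, 0.4, -1.6]
finger_gap: 0.05
grasp_force: 42.1
```

View pics/w2.png

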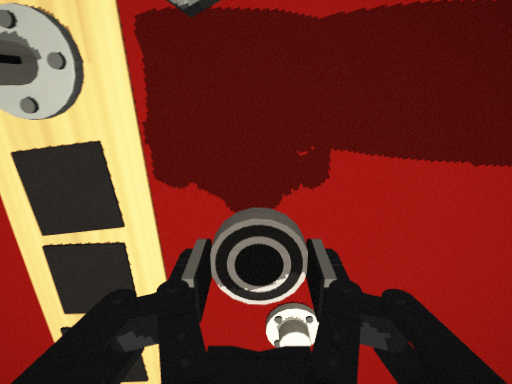

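Bearing held level between the pads, centred near (258,258). I'll check its offset from the TCP.

```bash
cat > held.py <<'E'
# offset of held thing's top face from TCP, world xy; arg: height of top over TCP, seed px
import sys;from h import *
st=telemetry.sense();s=cams.snapshot("wrist");dz,lo,hi=map(float,sys.argv[1:4])
C=cloud(s,st);z=st["eef_pos"][2]+dz
d=C-st["eef_pos"];m=(abs(C[...,2]-z)<.004)&(np.hypot(d[...,0],d[...,1])<hi)&(s["z_map"]>0)
from scipy.spatial.transform import Rotation as Ro
w,x,y,zz=st["ee_rot"];T=d[m]@Ro.from_quat([x,y,zz,w]).as_matrix()
i=abs(T[:,1])<lo   # between the jaws
a,b=np.percentile(T[i],[1,99],0);print("n",i.sum(),"tool min",a.round(4),"max",b.round(4),"mid",((a+b)/2).round(4))
E
python3 held.py -0.0062 0.02 0.04; python3 go.py 0.6244 0.031 0.1 163
```

```text
n 6090 tool min [-0.0252 -0.0195  0.0044] max [0.0234 0.0193 0.0094] mid [-0.0009 -0.0001  0.0069]
t 4.85 pos [ 0.4342 -0.0763  0.0937] yaw 163.01 tilt -1.0 gap 0.0498 gf 42.1
frac [-1.055 -1.003 -0.045] turn 0.0
```

```bash

python3 -m jog '[[[-0.25,-0.25,0],0],[[-0.53,-0.5,0],0],[[-0.8,-0.75,0],0],[[-0.9,-0.9,0],0],[[-1,-0.98,0],0],[[-1,-0.98,0],0],[[-1,-0.98,0],0]]'
python3 go.py 0.6241 0.030 0.031 163
```

```text
t: 5.55
eef_pos: [0.6181, 0.024, 0.093]
ee_rot: [-0.002, -0.595, 0.804, 0.001]
force: [-0.2, -0.6, -1.9]
finger_gap: 0.0498
grasp_force: 42.2
t 5.55 pos [0.6181 0.024  0.093 ] yaw 163.04 tilt -1.0 gap 0.0498 gf 42.2
frac [-0.051 -0.029  0.413] turn 0.0001
```

```bash

python3 -m jog '[[[-0.05,-0.03,0],0],[[-0.05,-0.03,0.2],0],[[-0.05,-0.03,0.35],0],[[-0.05,-0.03,0.39],0],[[-0.05,-0.03,0.4],0],[[-0.05,-0.03,0.4],0]]'
python3 go.py 0.6241 0.030 0.0292 163
```

```text
t: 6.15
eef_pos: [0.6265, 0.0295, 0.0362]
ee_rot: [0.0, -0.595, 0.804, -0.0]
force: [-0.0, -0.4, -0.8]
finger_gap: 0.0498
grasp_force: 42.3
t 6.15 pos [0.6265 0.0295 0.0362] yaw 162.99 tilt -1.0 gap 0.0498 gf 42.3
frac [0.001 0.016 0.047] turn -0.0
```

```bash

python3 -m jog '[[[0,0,0.02],0],[[0,0,0.03],0],[[0,0,0.03],0]]' | head -4
python3 go.py 0.6241 0.030 0.0292 163
python3 -m jog '[[[0,0,0],0],[[0,0,0],0]]' | head -2
python3 go.py 0.6241 0.030 0.0292 163
```

```text
t: 6.45
eef_pos: [0.6266, 0.0297, 0.0314]
ee_rot: [0.0, -0.595, 0.804, -0.0]
force: [-0.6, 0.3, -1.7]
t 6.45 pos [0.6266 0.0297 0.0314] yaw 163.01 tilt -1.0 gap 0.0499 gf 42.3
frac [0.003 0.017 0.014] turn 0.0
t: 6.65
eef_pos: [0.6264, 0.0297, 0.0311]
t 6.65 pos [0.6264 0.0297 0.0311] yaw 163.02 tilt -1.0 gap 0.0498 gf 42.3
frac [0.003 0.015 0.012] turn 0.0
```

```bash

python3 -m jog '[[[0.003,0.016,0.006],0],[[0.003,0.016,0.011],0],[[0.003,0.016,0.011],0],[[0.003,0.016,0.011],0]]'
python3 go.py 0.6241 0.030 0.0292 163
python3 -m jog '[[[0,0,0],0],[[0,0,0],0],[[0,0,0],0],[[0,0,0],0],[[0,0,0],0]]' 0 40 >/dev/null
python3 -m jog '[[[0,0,-0.2],0],[[0,0,-0.6],0],[[0,0,-0.85],0],[[0,0,-0.85],0],[[0,0,-0.85],0],[[0,0,-0.85],0]]'
python3 go.py 0.4350 -0.2340 0.16 163
```

```text
t: 7.05
eef_pos: [0.6235, 0.0301, 0.0294]
ee_rot: [-0.0, -0.595, 0.804, 0.0]
force: [-3.0, -0.7, 2.0]
finger_gap: 0.0494
grasp_force: 42.5
t 7.05 pos [0.6235 0.0301 0.0294] yaw 163.02 tilt -1.0 gap 0.0494 gf 42.5
frac [-0.001 -0.004  0.002] turn 0.0001
t: 8.15
eef_pos: [0.6232, 0.03, 0.1555]
ee_rot: [-0.001, -0.595, 0.804, 0.001]
force: [1.0, 0.6, -0.2]
finger_gap: 0.0859
grasp_force: 0.0
t 8.15 pos [0.6232 0.03   0.1555] yaw 163.01 tilt -1.0 gap 0.0859 gf 0.0
frac [ 2.05   0.686 -0.028] turn 0.0
```

```bash

python3 -m jog '[[[1,0.34,-0.2],0],[[1,0.34,-0.2],0],[[1,0.34,-0.2],0],[[1,0.34,-0.2],0]]' >/dev/null
python3 -m jog '[[[1,0.34,0],0],[[1,0.34,0],0],[[1,0.34,0],0],[[1,0.34,0],0],[[1,0.34,0],0],[[1,0.34,0],0],[[1,0.34,0],0]]' >/dev/null
python3 go.py 0.4350 -0.2340 0.16 163
python3 - <<'E'
from h import *
import pickle
st=telemetry.sense();s=cams.snapshot("wrist");save("w3.png",s["image"],1);pickle.dump((st,s),open("w3.pkl","wb"))
E
```

```text
t 9.25 pos [ 0.4393 -0.2257  0.186 ] yaw 163.14 tilt -1.0 gap 0.0856 gf 0.0
frac [0.061 0.011 0.173] turn 0.0004
```

View pics/w3.png

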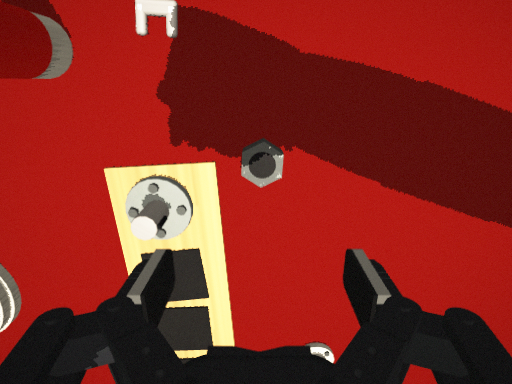

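Nut at (262,163), corners roughly up and down in the picture, flats facing the jaws. I'll measure its centre and the direction of the flats.

```bash
cat > nut.py <<'E'
from meas import *
import pickle
st,s=pickle.load(open("w3.pkl","rb"));C=cloud(s,st)
d=C[...,:2]-[.435,-.234];m=(abs(C[...,2]-.023)<.005)&(np.hypot(d[...,0],d[...,1])<.04)
cs,_=cv2.findContours(cv2.morphologyEx(m.astype(np.uint8),3,np.ones((9,9))),0,1);q=max(cs,key=cv2.contourArea)[:,0]
W=cv2.convexHull(onplane(s,q,.023,st)[:,:2].astype(np.float32))[:,0]
w=[(np.ptp(W@[np.cos(a),np.sin(a)]),np.degrees(a)) for a in np.radians(np.arange(0,180))]
g=np.array([x[0] for x in w]);sm=sum(g[(np.arange(60)+o)%180] for o in(0,60,120))/3
a=np.argmin(sm);print("flat normal",a,a+60,a+120,"width",sm.min().round(4),"corner",sm.max().round(4),"at",np.argmax(sm))
c=[]
for o in(0,60,120):
    n=np.array([np.cos(np.radians(a+o)),np.sin(np.radians(a+o))]);p=W@n;c.append((n,(p.max()+p.min())/2));print(a+o,np.ptp(p).round(4))
print("centre",np.linalg.lstsq(np.array([x[0] for x in c]),np.array([x[1] for x in c]),rcond=None)[0].round(4))
E
python3 nut.py
```

```text
flat normal 40 100 160 width 0.0415 corner 0.0468 at 10
40 0.0417
100 0.0418
160 0.041
centre [ 0.434 -0.235]
```

```bash

python3 -m jog '[[[0.065,0.018,0.3],0.0083],[[0.065,0.018,0.6],0.0083],[[0.065,0.018,0.7],0.0083],[[0.065,0.018,0.7],0.0083],[[0.065,0.018,0.7],0.0083],[[0.065,0.018,0.7],0.0083]]'>/dev/null
python3 go.py 0.434 -0.235 0.025 160
```

```text
t 9.9 pos [ 0.4349 -0.2361  0.0838] yaw 160.09 tilt -1.0 gap 0.0854 gf 0.0
frac [-0.006  0.01   0.392] turn 0.0003
```

```bash

python3 -m jog '[[[-0.004,0.008,0.2],0],[[-0.004,0.008,0.35],0],[[-0.004,0.008,0.39],0],[[-0.004,0.008,0.39],0],[[-0.004,0.008,0.39],0]]'
python3 -m jog '[[[0,0,0],0],[[0,0,0],0],[[0,0,0],0],[[0,0,0],0],[[0,0,0],0],[[0,0,0],0],[[0,0,0],0],[[0,0,0],0]]' 1 40
python3 -m jog '[[[0,0,-0.1],0],[[0,0,-0.35],0],[[0,0,-0.5],0],[[0,0,-0.5],0],[[0,0,-0.5],0]]'
python3 held.py -0.002 0.016 0.04
python3 go.py 0.5743 -0.1285 0.1 160
python3 - <<'E'
from h import *
s=cams.snapshot("wrist");save("w4.png",s["image"],1)
E
```

```text
t: 10.4
eef_pos: [0.4335, -0.2355, 0.025]
ee_rot: [0.0, -0.574, 0.819, -0.001]
force: [-0.4, 0.1, 0.7]
finger_gap: 0.0855
grasp_force: 0.0
t: 11.2
eef_pos: [0.433, -0.2352, 0.0242]
ee_rot: [0.0, -0.574, 0.819, -0.001]
force: [-0.8, -0.5, 6.1]
finger_gap: 0.0398
grasp_force: 42.8
t: 11.7
eef_pos: [0.4319, -0.2345, 0.0973]
ee_rot: [-0.0, -0.574, 0.819, 0.0]
force: [0.7, 0.2, -1.6]
finger_gap: 0.0401
grasp_force: 42.1
n 4464 tool min [-0.0214 -0.0156 -0.0006] max [0.0216 0.0155 0.0052] mid [ 0.0001 -0.      0.0023]
t 11.75 pos [ 0.4312 -0.2339  0.0963] yaw 160.02 tilt -1.0 gap 0.0399 gf 42.1
frac [-0.987 -0.656 -0.026] turn 0.0001
```

View pics/w4.png

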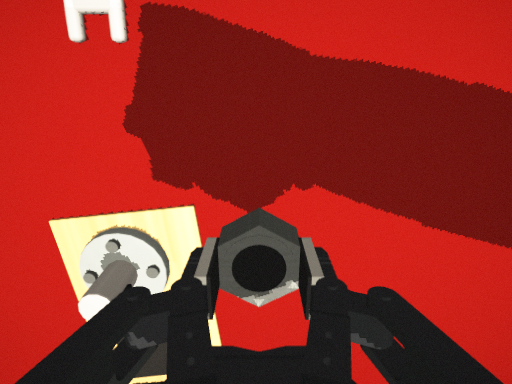

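```bash

python3 -m jog '[[[0,0,-0.15],0],[[-0.3,-0.2,-0.15],0],[[-0.6,-0.4,-0.15],0],[[-0.8,-0.55,-0.15],0],[[-0.95,-0.64,-0.1],0],[[-0.97,-0.645,0],0],[[-0.97,-0.645,0.1],0],[[-0.97,-0.645,0.15],0],[[-0.97,-0.645,0.2],0],[[-0.97,-0.645,0.2],0]]'
python3 go.py 0.5743 -0.1285 0.0315 160
```

```text
t: 12.8
eef_pos: [0.571, -0.1314, 0.0663]
ee_rot: [-0.001, -0.573, 0.819, 0.001]
force: [0.4, -0.1, -1.3]
finger_gap: 0.0399
grasp_force: 42.0
t 12.8 pos [ 0.571  -0.1314  0.0663] yaw 159.93 tilt -1.0 gap 0.0399 gf 42.0
frac [-0.026 -0.015  0.232] turn -0.0002
```

```bash

python3 -m jog '[[[-0.026,-0.015,0.1],0],[[-0.026,-0.015,0.18],0],[[-0.026,-0.015,0.2],0],[[-0.026,-0.015,0.2],0],[[-0.026,-0.015,0.2],0],[[-0.026,-0.015,0.2],0]]'
python3 go.py 0.5743 -0.1285 0.0315 160
```

```text
t: 13.4
eef_pos: [0.5769, -0.1283, 0.0388]
ee_rot: [0.0, -0.574, 0.819, -0.001]
force: [-0.3, 0.4, -1.2]
finger_gap: 0.0403
grasp_force: 42.0
t 13.4 pos [ 0.5769 -0.1283  0.0388] yaw 160.03 tilt -1.0 gap 0.0403 gf 42.0
frac [0.007 0.016 0.049] turn 0.0001
```

```bash

python3 -m jog '[[[0.006,0.015,0.02],0],[[0.006,0.015,0.038],0],[[0.006,0.015,0.042],0],[[0.006,0.015,0.042],0],[[0.006,0.015,0.042],0]]'
python3 go.py 0.5743 -0.1285 0.0315 160
```

```text
t: 13.9
eef_pos: [0.5739, -0.1282, 0.0319]
ee_rot: [0.0, -0.574, 0.819, -0.0]
force: [0.1, -0.3, -1.3]
finger_gap: 0.0399
grasp_force: 42.0
t 13.9 pos [ 0.5739 -0.1282  0.0319] yaw 160.03 tilt -1.0 gap 0.0399 gf 42.0
frac [ 0.001 -0.003  0.002] turn 0.0001
```

```bash

python3 -m jog '[[[0,0,0.004],0],[[0,0,0.006],0],[[0,0,0.008],0],[[0,0,0.008],0]]'
python3 -m jog '[[[0,0,0],0],[[0,0,0],0],[[0,0,0],0],[[0,0,0],0],[[0,0,0],0]]' 0 40 >/dev/null
python3 -m jog '[[[0,0,-0.2],0],[[0,0,-0.6],0],[[0,0,-1],0],[[0,0,-1],0],[[0,0,-1],0],[[0,0,-1],0]]' >/dev/null
python3 go.py 0.4072 0.2275 0.21 163
```

```text
t: 14.3
eef_pos: [0.5741, -0.1282, 0.0312]
ee_rot: [0.0, -0.574, 0.819, -0.0]
force: [-1.3, 1.3, 1.6]
finger_gap: 0.0399
grasp_force: 42.4
t 15.4 pos [ 0.5741 -0.1282  0.1807] yaw 160.02 tilt -1.0 gap 0.0857 gf 0.0
frac [-1.849  1.856 -0.196] turn -0.0083
```

```bash

python3 -m jog '[[[-0.92,0.93,-0.2],0],[[-0.92,0.93,-0.2],0],[[-0.92,0.93,-0.2],0],[[-0.92,0.93,-0.2],0],[[-0.92,0.93,-0.2],0]]' >/dev/null
python3 -m jog '[[[-0.9,0.9,0],-0.0083],[[-0.9,0.9,0],-0.0083],[[-0.9,0.9,0],-0.0083],[[-0.9,0.9,0],-0.0083],[[-0.9,0.9,0],-0.0083],[[-0.9,0.9,0],-0.0083],[[-0.9,0.9,0],-0.0083],[[-0.9,0.9,0],-0.0083]]' >/dev/null
python3 go.py 0.4072 0.2275 0.21 163
python3 - <<'E'
from h import *
import pickle
st=telemetry.sense();s=cams.snapshot("wrist");save("w5.png",s["image"],1);pickle.dump((st,s),open("w5.pkl","wb"))
C=cloud(s,st);d=C[...,:2]-[.4072,.2275]
m=(abs(C[...,2]-.045)<.004)&(np.hypot(d[...,0],d[...,1])<.035)
cs,_=cv2.findContours(m.astype(np.uint8),0,1);W=onplane(s,max(cs,key=cv2.contourArea)[:,0],.045,st)[:,:2]
A=np.c_[2*W,np.ones(len(W))];x=np.linalg.lstsq(A,(W**2).sum(1),rcond=None)[0];print(x[:2],np.sqrt(x[2]+x[:2]@x[:2]),np.ptp(W,axis=0))
E
```

```text
t 16.7 pos [0.4097 0.2208 0.2099] yaw 162.87 tilt -1.0 gap 0.0855 gf 0.0
frac [-0.038  0.029 -0.001] turn -0.0004
[0.40753687 0.22862427] 0.02039236813561248 [0.04106953 0.04185051]
```

View pics/w5.png

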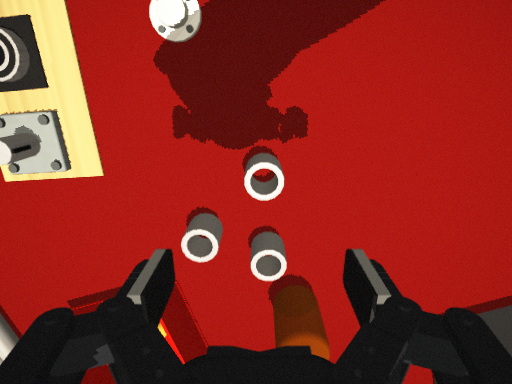

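Target sleeve at (264,182), the one nearest the robot. The two others are at (200,245) and (268,265). The jaws are clear of both.

```bash

python3 -m jog '[[[-0.042,0.03,0.3],-0.0004],[[-0.042,0.03,0.6],0],[[-0.042,0.03,0.75],0],[[-0.042,0.03,0.75],0],[[-0.042,0.03,0.75],0],[[-0.042,0.03,0.75],0]]'>/dev/null
python3 go.py 0.4075 0.2286 0.027 163
```

```text
t 17.35 pos [0.4086 0.2297 0.1005] yaw 162.96 tilt -1.0 gap 0.0854 gf 0.0
frac [0.01  0.006 0.49 ] turn -0.0001
```

```bash

python3 -m jog '[[[0.008,0.005,0.15],0],[[0.008,0.005,0.3],0],[[0.008,0.005,0.43],0],[[0.008,0.005,0.48],0],[[0.008,0.005,0.48],0],[[0.008,0.005,0.48],0]]'
python3 -m jog '[[[0,0,0],0],[[0,0,0],0],[[0,0,0],0],[[0,0,0],0],[[0,0,0],0],[[0,0,0],0],[[0,0,0],0],[[0,0,0],0]]' 1 50
python3 -m jog '[[[0,0,-0.1],0],[[0,0,-0.35],0],[[0,0,-0.65],0],[[0,0,-0.65],0],[[0,0,-0.65],0]]'
python3 held.py 0.017 0.017 0.03
python3 go.py 0.595 -0.050 0.12 163
```

```text
t: 17.95
eef_pos: [0.407, 0.2291, 0.0279]
ee_rot: [0.001, -0.595, 0.804, -0.0]
force: [-0.0, -0.1, -0.6]
finger_gap: 0.0856
grasp_force: 0.0
t: 18.75
eef_pos: [0.4066, 0.2289, 0.0272]
ee_rot: [0.001, -0.595, 0.804, -0.0]
force: [-0.3, -0.4, 5.6]
finger_gap: 0.041
grasp_force: 51.1
t: 19.25
eef_pos: [0.4059, 0.2288, 0.1239]
ee_rot: [0.0, -0.595, 0.804, -0.0]
force: [0.1, -0.4, -2.9]
finger_gap: 0.041
grasp_force: 51.2
n 3549 tool min [-0.0196 -0.0167 -0.0195] max [ 0.02    0.0166 -0.0132] mid [ 0.0002 -0.     -0.0164]
t 19.3 pos [0.4047 0.2283 0.1223] yaw 163.02 tilt -1.0 gap 0.0409 gf 51.2
frac [ 1.404 -1.755  0.014] turn 0.0
```

```bash

python3 -m jog '[[[0.25,-0.3,0],0],[[0.5,-0.6,0],0],[[0.7,-0.87,0],0],[[0.7,-0.87,0],0],[[0.7,-0.87,0],0]]' >/dev/null
python3 -m jog '[[[0.25,-0.3,0],0],[[0.5,-0.6,0],0],[[0.65,-0.8,0],0],[[0.69,-0.86,0],0],[[0.69,-0.86,0],0],[[0.69,-0.86,0],0],[[0.69,-0.86,0],0]]' >/dev/null
python3 go.py 0.595 -0.050 0.0342 163
```

```text
t 20.5 pos [ 0.5914 -0.0446  0.1226] yaw 163.13 tilt -1.0 gap 0.0408 gf 51.9
frac [ 0.028 -0.035  0.589] turn 0.0004
```

```bash

python3 -m jog '[[[0.02,-0.02,0],0],[[0.02,-0.02,0.2],0],[[0.02,-0.02,0.35],0],[[0.02,-0.02,0.48],0],[[0.02,-0.02,0.5],0],[[0.02,-0.02,0.5],0],[[0.02,-0.02,0.5],0]]' >/dev/null
python3 go.py 0.595 -0.050 0.0342 163
```

```text
t 21.2 pos [ 0.5958 -0.0503  0.0502] yaw 163.04 tilt -1.0 gap 0.0411 gf 51.9
frac [-0.     0.006  0.107] turn 0.0001
```

```bash

python3 -m jog '[[[0,0.006,0.05],0],[[0,0.006,0.08],0],[[0,0.006,0.09],0],[[0,0.006,0.095],0],[[0,0.006,0.095],0]]'
python3 go.py 0.595 -0.050 0.0342 163
```

```text
t: 21.7
eef_pos: [0.5941, -0.0502, 0.0345]
ee_rot: [0.0, -0.595, 0.804, -0.0]
force: [0.3, -0.4, -2.2]
finger_gap: 0.0408
grasp_force: 52.0
t 21.7 pos [ 0.5941 -0.0502  0.0345] yaw 163.01 tilt -1.0 gap 0.0408 gf 52.0
frac [-0.003 -0.006  0.002] turn 0.0
```

```bash

python3 -m jog '[[[-0.002,-0.004,0.002],0],[[-0.002,-0.004,0.005],0],[[-0.002,-0.004,0.007],0],[[-0.002,-0.004,0.007],0]]'
python3 -m jog '[[[0,0,0],0],[[0,0,0],0],[[0,0,0],0],[[0,0,0],0],[[0,0,0],0]]' 0 40 >/dev/null
python3 -m jog '[[[0,0,-0.15],0],[[0,0,-0.5],0],[[0,0,-0.95],0],[[0,0,-0.95],0],[[0,0,-0.95],0],[[0,0,-0.95],0]]' >/dev/null
python3 go.py 0.4438 0.050 0.2 163
```

```text
t: 22.1
eef_pos: [0.5947, -0.0501, 0.0343]
ee_rot: [-0.0, -0.595, 0.804, -0.0]
force: [-3.4, 0.1, 5.8]
finger_gap: 0.041
grasp_force: 52.4
t 23.2 pos [ 0.5951 -0.0501  0.1762] yaw 163.01 tilt -1.0 gap 0.0856 gf 0.0
frac [-0.343  1.159 -0.16 ] turn 0.0
```

```bash

python3 -m jog '[[[-0.3,1,-0.2],0],[[-0.3,1,-0.2],0],[[-0.3,1,-0.2],0],[[-0.3,1,-0.2],0],[[-0.3,1,-0.2],0]]' >/dev/null
python3 -m jog '[[[-0.03,0.15,0],0],[[-0.03,0.15,0],0],[[-0.03,0.15,0],0],[[-0.03,0.15,0],0],[[-0.03,0.15,0],0]]' >/dev/null
python3 go.py 0.4438 0.05 0.2 163
cat > look.py <<'E'
import sys;from h import *;import pickle
st=telemetry.sense();s=cams.snapshot("wrist");n=sys.argv[1];save(n+".png",s["image"],1);pickle.dump((st,s),open(n+".pkl","wb"))
C=cloud(s,st)
for a in sys.argv[2:]:
    x,y,z,r=map(float,a.split(","));d=C[...,:2]-[x,y]
    m=(abs(C[...,2]-z)<.0045)&(np.hypot(d[...,0],d[...,1])<r)
    cs,_=cv2.findContours(m.astype(np.uint8),0,1);W=onplane(s,max(cs,key=cv2.contourArea)[:,0],z,st)[:,:2]
    A=np.c_[2*W,np.ones(len(W))];v=np.linalg.lstsq(A,(W**2).sum(1),rcond=None)[0];print(a,v[:2].round(4),np.sqrt(v[2]+v[:2]@v[:2]).round(4),np.ptp(W,axis=0).round(4),"h",np.median(C[m][:,2]).round(4))
E
python3 look.py w6 .4438,.05,.024,.025 .4438,.05,.008,.04
```

```text
t 24.2 pos [0.445  0.0471 0.2054] yaw 162.96 tilt -1.0 gap 0.0852 gf 0.0
frac [-0.016  0.013  0.036] turn -0.0001
.4438,.05,.024,.025 [0.4436 0.0502] 0.0135 [0.027  0.0282] h 0.0247
.4438,.05,.008,.04 [0.4436 0.0506] 0.0245 [0.0494 0.0502] h 0.009
```

View pics/w6.png

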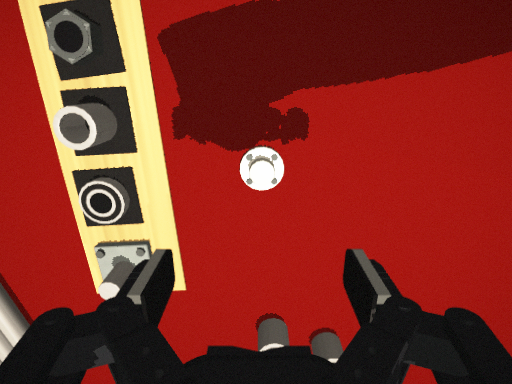

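Cap at (262,168), on the measured position with its boss up. The bearing, sleeve and nut all stand on their pads.

```bash

python3 -m jog '[[[-0.018,0.014,0.3],0],[[-0.018,0.014,0.6],0],[[-0.018,0.014,0.75],0],[[-0.018,0.014,0.75],0],[[-0.018,0.014,0.75],0],[[-0.018,0.014,0.75],0]]'>/dev/null
python3 go.py 0.4436 0.0504 0.031 163
```

```text
t 24.85 pos [0.4448 0.0508 0.0956] yaw 163.0 tilt -1.0 gap 0.0854 gf 0.0
frac [0.005 0.009 0.431] turn -0.0
```

```bash

python3 -m jog '[[[0.003,0.007,0.15],0],[[0.003,0.007,0.3],0],[[0.003,0.007,0.4],0],[[0.003,0.007,0.42],0],[[0.003,0.007,0.42],0],[[0.003,0.007,0.42],0]]'
python3 -m jog '[[[0,0,0],0],[[0,0,0],0],[[0,0,0],0],[[0,0,0],0],[[0,0,0],0],[[0,0,0],0],[[0,0,0],0],[[0,0,0],0],[[0,0,0],0],[[0,0,0],0]]' 1 40
python3 go.py 0.4436 0.0504 0.031 163
```

```text
t: 25.45
eef_pos: [0.4435, 0.0507, 0.0323]
ee_rot: [0.001, -0.595, 0.804, -0.001]
force: [0.3, 0.5, -0.1]
finger_gap: 0.0853
grasp_force: 0.0
t: 26.45
eef_pos: [0.4423, 0.0508, 0.0308]
ee_rot: [0.0, -0.595, 0.804, -0.0]
force: [-0.8, 0.8, 6.2]
finger_gap: 0.026
grasp_force: 39.5
t 26.45 pos [0.4423 0.0508 0.0308] yaw 163.02 tilt -1.0 gap 0.026 gf 39.5
frac [ 0.    -0.009 -0.001] turn 0.0
```

```bash

python3 -m jog '[[[0,0,-0.1],0],[[0,0,-0.35],0],[[0,0,-0.75],0],[[0,0,-0.75],0],[[0,0,-0.75],0],[[0,0,-0.75],0]]'
python3 held.py -0.007 0.01 0.022
python3 held.py -0.0228 0.03 0.03
python3 go.py 0.5948 -0.0501 0.14 163
python3 - <<'E'
from h import *;import pickle
def f(s,st,x,y,z,r):
    C=cloud(s,st);d=C[...,:2]-[x,y];m=(abs(C[...,2]-z)<.0045)&(np.hypot(d[...,0],d[...,1])<r)
    cs,_=cv2.findContours(m.astype(np.uint8),0,1);W=onplane(s,max(cs,key=cv2.contourArea)[:,0],z,st)[:,:2]
    A=np.c_[2*W,np.ones(len(W))];v=np.linalg.lstsq(A,(W**2).sum(1),rcond=None)[0];print(v[:2].round(4),np.sqrt(v[2]+v[:2]@v[:2]).round(4),np.ptp(W,axis=0).round(4))
st,s=pickle.load(open("w6.pkl","rb"));T=cams.snapshot("scene")
for a in((.595,-.05,.052,.03),(.6244,.031,.023,.035),(.5743,-.1285,.030,.035)):f(s,st,*a);f(T,None,*a)
E
```

```text
t: 27.05
eef_pos: [0.4408, 0.0508, 0.141]
ee_rot: [-0.001, -0.595, 0.804, 0.001]
force: [0.4, -0.2, -1.8]
finger_gap: 0.0255
grasp_force: 39.5
n 1717 tool min [-0.0125 -0.0098  0.0049] max [0.0132 0.0096 0.0105] mid [ 0.0004 -0.0001  0.0077]
n 2100 tool min [-0.0212 -0.0243  0.0191] max [0.0242 0.0222 0.0262] mid [ 0.0015 -0.001   0.0227]
t 27.15 pos [0.44   0.0509 0.14  ] yaw 163.01 tilt -1.0 gap 0.0257 gf 39.5
frac [ 0.342 -1.184 -0.005] turn 0.0
[ 0.5945 -0.0497] 0.0209 [0.0448 0.0409]
[ 0.5953 -0.0492] 0.0204 [0.0452 0.0383]
[0.6232 0.0309] 0.0255 [0.0536 0.0504]
[0.6244 0.0318] 0.0251 [0.0541 0.0496]
[ 0.5742 -0.1272] 0.022 [0.0479 0.045 ]
[ 0.5741 -0.127 ] 0.0211 [0.0451 0.0417]
```

```bash

python3 -m jog '[[[0.1,-0.3,0],0],[[0.2,-0.6,0],0],[[0.3,-0.85,0],0],[[0.33,-1,0],0],[[0.33,-1,0],0]]' >/dev/null
python3 -m jog '[[[0,-0.1,0],0],[[0.01,-0.17,0],0],[[0.01,-0.17,0.1],0],[[0.01,-0.17,0.2],0],[[0.01,-0.17,0.25],0],[[0.01,-0.17,0.25],0],[[0.01,-0.17,0.25],0],[[0.01,-0.17,0.25],0]]' >/dev/null
python3 go.py 0.5948 -0.0499 0.0828 163
```

```text
t 28.5 pos [ 0.595  -0.0492  0.106 ] yaw 163.02 tilt -1.0 gap 0.026 gf 39.8
frac [0.005 0.    0.155] turn 0.0001
```

```bash

python3 -m jog '[[[0.004,0,0.05],0],[[0.004,0,0.09],0],[[0.004,0,0.12],0],[[0.004,0,0.14],0],[[0.004,0,0.145],0],[[0.004,0,0.145],0]]'
python3 go.py 0.5948 -0.0499 0.0828 163
```

```text
t: 29.1
eef_pos: [0.5945, -0.0498, 0.0834]
ee_rot: [-0.0, -0.595, 0.804, 0.0]
force: [-0.2, 0.6, -0.8]
finger_gap: 0.0262
grasp_force: 39.7
t 29.1 pos [ 0.5945 -0.0498  0.0834] yaw 163.01 tilt -1.0 gap 0.0262 gf 39.7
frac [ 0.    -0.002  0.004] turn 0.0
```

```bash

python3 -m jog '[[[0,-0.002,0.003],0],[[0,-0.002,0.006],0],[[0,-0.002,0.008],0],[[0,-0.002,0.008],0]]'
python3 go.py 0.5948 -0.0499 0.0828 163
```

```text
t: 29.5
eef_pos: [0.5952, -0.05, 0.0829]
ee_rot: [0.0, -0.595, 0.804, -0.0]
force: [-1.0, 0.3, 1.5]
finger_gap: 0.0259
grasp_force: 39.9
t 29.5 pos [ 0.5952 -0.05    0.0829] yaw 163.01 tilt -1.0 gap 0.0259 gf 39.9
frac [0.    0.002 0.001] turn 0.0
```

Contact made (force rose to +1.5 N). Release, raise straight up, back away and look.

```bash

python3 -m jog '[[[0,0,0],0],[[0,0,0],0],[[0,0,0],0],[[0,0,0],0],[[0,0,0],0],[[0,0,0],0],[[0,0,0],0]]' 0 40
python3 -m jog '[[[0,0,-0.1],0],[[0,0,-0.35],0],[[0,0,-0.7],0],[[0,0,-1],0],[[0,0,-1],0],[[0,0,-1],0]]' >/dev/null
python3 -m jog '[[[0,0.4,0],0],[[0,0.4,0],0],[[0,0.4,0],0],[[0,0.4,0],0],[[0,0.4,0],0],[[0,0.4,0],0]]'
python3 look.py w7 .595,-.05,.060,.03 .595,-.05,.076,.018 .6244,.031,.023,.035 .5743,-.1285,.030,.035
python3 - <<'E'
from h import *
s=cams.snapshot("scene");save("s7.png",s["image"][170:270,120:340],3.4)
E
```

```text
t: 30.2
eef_pos: [0.5949, -0.0499, 0.0824]
ee_rot: [-0.0, -0.595, 0.804, 0.0]
force: [-0.4, -0.6, -0.1]
finger_gap: 0.0855
grasp_force: 0.0
t: 31.4
eef_pos: [0.5385, -0.0327, 0.233]
ee_rot: [0.001, -0.595, 0.804, -0.001]
force: [-0.2, 0.2, 0.6]
finger_gap: 0.0855
grasp_force: 0.0
.595,-.05,.060,.03 [ 0.596 -0.05 ] 0.0246 [0.05 0.05] h 0.061
.595,-.05,.076,.018 [ 0.5956 -0.0502] 0.0136 [0.028  0.0281] h 0.0767
.6244,.031,.023,.035 [0.6245 0.0307] 0.0257 [0.0524 0.0523] h 0.0234
.5743,-.1285,.030,.035 [ 0.5752 -0.1281] 0.0214 [0.0464 0.0444] h 0.0302
```

View pics/w7.png

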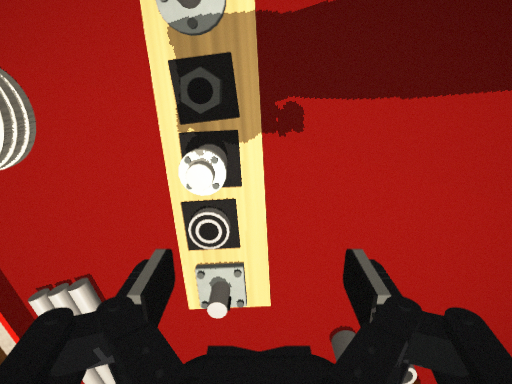

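View pics/s7.png

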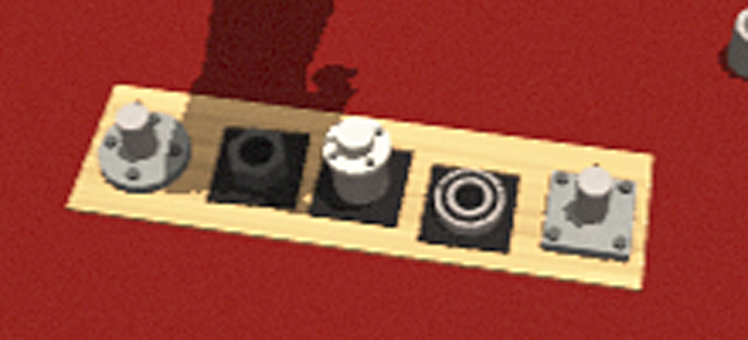

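The wrist view shows the nut (202,90), the sleeve with the cap (205,168) and the bearing (209,228) in the middle of their pads. The scene crop shows the cap flat on the sleeve at (357,145), boss up, with the nut beside the round hub and the bearing beside the square hub. Measured centres are within about 1 mm of the pad centres. Handing in.

```bash
python3 -c "
from workcell import sign_off;print(sign_off())"
```

```text
the job is handed in; nothing more can be done
None
```

I handed the job in at about 31 s: bearing by the square hub, nut by the round hub, and sleeve in the middle with the cap on top, boss up, each within about 1 mm of its pad centre in the last images.

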